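Trip the hidden battery-tray latch of a backup power unit with a release pin

ROBOT

A 6-joint arm with a two-finger parallel gripper is mounted at the origin on the work surface. World frame = base frame: x ahead of the robot, y to its left, z up, the work surface at z = 0. Lengths are in m, angles in rad, forces in N, time in s.
With the tool pointing down it reaches from about 0.375 to 0.9 m from the base axis. Payload 3.1 kg.
Tool frame: the origin (TCP) lies at the very end of the fingers, on their centre line; the grasp point (between the pads) lies 19 mm behind it; z points along the fingers, y is the line along which they close (so a half turn about z gives the same grasp; the last joint's range is limited). The gripper opens to 85 mm and grips with 20 to 120 N. Pads are 22 mm wide; open, the fingers measure 114 mm over their backs; the gripper's body (76 mm by 85 mm) begins 54 mm behind the grasp point. The pads swing forward as they close: fully open they stand 13 mm farther back than shut.
Start: joints at [-1.47, 0.527, 1.433, -0, 1.181, -0.178], TCP at [0.173, -0.601, 0.231] pointing down, gripper open.
Joint ranges: [-3.08, 3.08], [-0.75, 2.2], [0.22, 2.44], [-1.43, 4.57], [0, 2.65], [-2.85, 2.85]. Speed limits (rad/s): [2.79, 2.79, 3.14, 3.14, 3.14, 3.14].

INTERFACE

Orientations are given as a unit quaternion [w, x, y, z].
In Python, from bench import sense, grab_frame, hand_in, recognise, mark_of gives the robot as it stands.
- The arm moves only by the tool arm_command, never from a script. Its argument "plan" is text: rows parted by semicolons, each of 7 numbers parted by spaces: the turn, a rotation vector about the world's x, y, z scaled (see below), then the shift along the world's x, y, z scaled (see below), then the opening, from -1 (shut) to 1 (fully open). In form: wx wy wz x y z jaw; .... A call has 1 to 10 rows; each row is the pose to reach, as a shift and turn from the pose commanded when the call began; what a row does not reach only later rows make up. The controller multiplies each number of a shift by 150 mm and each number of a turn by 1.5 rad. A row lasts 1/12 s, in which the tool goes at most 41.7 mm and 7.16 degrees, less where a joint would pass 70% of its speed; a pose out of reach is approached as far as the arm can. A call with a number of a shift or a turn outside -1 to 1 is refused whole. A call with a gripper value outside its range is refused whole. The fingers move at their own pace and stop on an object; the grip force is fixed at half the most. Time passes only in rows, so rows that repeat a pose let the fingers close. It gives the time, the measured TCP pose, the force, the opening and the grip force at its end, in the units of the state.
- sense(): the state, without advancing time (a new reading comes with each control period).
- grab_frame(name): name is "scene" or "top" or "wrist"; returns a dict with "frame" (400x640x3 uint8, blue, green, red), "camera_matrix" (3x3 intrinsics, pixels), "camera_from_world" (4x4, takes a point from world to camera coordinates). Camera axes: x right, y down, z forward; pixel columns grow to the right and rows downward; lengths in m; the calibration is good to about 2 mm. A picture is of the moment at which its call begins. There is no depth.
- hand_in(): hands the job in; it is judged then, once.
Trained networks look in a picture, given as the dict that the camera call returned (one of the last four; its "shot" number tells which), for a name from the list of things; names that differ only in an ending like _2 or _b are one class to them, and where a whole thing is asked for, a point or a joint stands for the part that bears it (a point fixed in the world has none). Each returns a list of dicts, best first, with "conf" (0 to 1); they miss things now and then, are a little off and sometimes report something else, mostly with a low value. They report only what shows in the picture. A call takes as long as a camera call.
- recognise(picture, target): "extent" ([left, top, right, bottom] in pixels, round what is visible of it).
- mark_of(picture, target): "xy" ([column, row] in pixels: a listed point, or the origin of a listed thing).
The state is a dict: "time_s": time; "joint_pos": joint angles; "qd": joint speeds; "effort": joint torques, N m; "ee_pos": TCP position; "ee_rot": TCP orientation; "force": force on the tool from outside, world axes, zero at the start; "wrist_torque": the same for the moment, N m; "finger_gap": opening from 0.0 (shut) to 1.0 (fully open); "grip_force": force on a finger pad.
Only numpy, scipy, OpenCV 4.12 (cv2) and the standard library are available. Lean on these libraries where they do the work, as an engineer would, in place of code of your own. Each camera call takes 0.05 s, during which the arm holds its last target. There are 200 camera calls.

TASK

The battery tray of the grey backup power unit is latched shut. Take the red-handled release pin from the tool rack, feel its rod down through the yellow-ringed access hole in the cover and the guide hole beneath, and press the hidden spring latch gently until the tray pops out; then stand the pin back in the rack and draw the tray all the way out to its stop. Use light hand pressure only, since the latch and its guide are plastic, and leave everything else where it is.

Things in the scene. Friction and masses are not known exactly. Their poses are not given: they have to be found in the camera images.
- pin_grip (a point): centre of the release pin's red handle (round, 18 mm across, 70 mm long), on its axis, 35 mm above the handle's underside and 110 mm above the rod's tip; z up along it. At the start the pin stands in one of the rack's three holes, its handle's underside resting on the top plate, 75 mm of rod below. Drivers of the same shape with a green and a blue handle stand in the other two
- pin_tip (a point): tip of the release pin's rod, 110 mm below pin_grip; z points from the tip to the handle
- pin: the release pin, a loose upright tool of about 60 g: red handle above a bare steel rod 75 mm long and 4 mm thick with a rounded end; origin at the tip, z up along it. It must never bear on any part of the unit (cover, guide plate, latch, tray) with more than 15 N: feel for the guide hole with a few newtons
- rack: fixed black tool rack, 170 mm long (its x), 70 mm deep; top plate 50 mm deep, upper face 83 mm above the bench, with three holes 10 mm across in a row at x = -50, 0 and +50 mm. Origin under its centre at bench height. A seated pin has pin_grip 118 mm and its tip 8 mm above the bench
- unit: grey backup power unit, fixed: 220 mm deep (x), 200 wide (y), flat cover 100 mm above the bench; origin at bench height under its centre; its -x side is the front with the blue tray face. Inside, below the guide hole, the latch pad springs back at about 1.5 N plus 0.7 N per mm; it frees the tray after 2 to 6.5 mm of pressing (2.5 to 9 N) and meets its hard end 5 to 8.5 mm down
- port (a point): centre of the access hole (20 mm across, thin yellow ring) at the cover's upper face, axes as the unit's. 6 mm below it is the top of a white guide plate 4 mm thick with the guide hole, 7 mm across, which lies up to 4 mm off this point in each of the unit's x and y, differing each time. The hidden latch pad under it is first touched 19 to 31 mm below this point, differing each time
- tray (a joint): how far the battery tray is out, in m: 0 to 0.002 latched shut, about 0.02 to 0.045 once it has popped out by its own spring, 0.095 at its stop fully out. It slides along the unit's -x with a drag of about 1.5 N and stays where it is left; nothing pulls it back
- tray_handle (a point): middle of the tray's steel bar handle: a level round bar 10 mm thick, 80 mm long along the unit's y, its centre 35 mm in front of the blue tray face and 62 mm above the bench; open above and below between its two end legs. Moves with the tray; axes as the unit's
- driver_a: driver with a green handle standing in the rack (same shape as the pin); leave alone. Origin under its centre (at the foot).
- driver_b: driver with a blue handle standing in the rack; leave alone. Origin under its centre (at the foot).
- tub: clear plastic tub with a white lid, 86 mm across, 56 mm high; leave alone. Origin under its centre (at the foot).
- pliers: red-handled pliers lying on the bench, 160 mm long; leave alone. Origin under its centre (at the foot).
- meter: yellow hand multimeter lying flat, 75 x 150 x 36 mm; leave alone. Origin under its centre (at the foot).
- flux: amber jar with black lid, 52 mm across, 55 mm high; leave alone. Origin under its centre (at the foot).
- oil: white bottle with red cap, 48 mm across, 120 mm high; leave alone. Origin under its centre (at the foot).
- board: small green circuit board, 100 x 70 x 25 mm, lying on the bench near the robot; leave alone. Origin under its centre (at the foot).

How it is judged:
By the outcome, as a careful person would: the job done as asked, in the order asked, and still so for the second after the job is handed in, with the robot touching nothing.
It also fails if it takes over 72 s, if anything falls off the work surface, if the arm or the gripper's body presses on something with over 40 N, if the wrist force passes 120 N, or if a joint passes its speed limit or range.

## Working session

There is one attempt and no reset: what is moved stays moved. The work goes in short steps, Python scripts to look and compute and a tool call to move; the robot and the scene stay as the last step left them, time stands still between calls to the robot, and variables do not carry over. Pictures are saved under pics/ and viewed, at most 10 in all, crops included, and the job is handed in when it is done.

Besides the shell and the picture viewer there is one more tool, called after "Call:" by a JSON object that holds its "name" and its "arguments", one argument or row to a line. arm_command: Moves the arm, as the interface text tells. Its arguments: {"type":"object","properties":{"plan":{"type":"string"}},"required":["plan"]}

```bash
ls; mkdir -p pics
cat > h.py <<'E'
import numpy as np, cv2
from bench import sense, grab_frame, hand_in, recognise, mark_of
def at_z(p,uv,z):
    K=np.array(p["camera_matrix"]);T=np.array(p["camera_from_world"])
    R,t=T[:3,:3],T[:3,3]
    d=R.T@np.linalg.inv(K)@np.array([uv[0],uv[1],1.]);c=-R.T@t
    return c+d*(z-c[2])/d[2]
def proj(p,X):
    K=np.array(p["camera_matrix"]);T=np.array(p["camera_from_world"])
    q=K@(T[:3,:3]@np.array(X)+T[:3,3]);return q[:2]/q[2]
def tri(obs):
    A=np.zeros((3,3));b=np.zeros(3)
    for p,uv in obs:
        c=at_z(p,uv,0);d=at_z(p,uv,.3)-c;d/=np.linalg.norm(d);M=np.eye(3)-np.outer(d,d);A+=M;b+=M@c
    return np.linalg.solve(A,b)
E
python3 - <<'E'
from h import *
np.set_printoptions(precision=4,suppress=True)
Z=dict(pin_grip=.118,rack=0,unit=0,port=.1,tray_handle=.062,driver_a=.008,driver_b=.008)
ps={n:grab_frame(n) for n in("scene","top")}
for n,p in ps.items():
    cv2.imwrite(f"pics/{n}0.png",p["frame"])
    print(n,'cam',at_z(p,(320,200),0))
    for k,z in Z.items():
        for m in mark_of(p,k)[:2]: print(k,m["conf"],np.array(m["xy"]),at_z(p,m["xy"],z))
s=sense();print(s["time_s"],s["ee_pos"],s["ee_rot"],s["force"],s["finger_gap"])
E
```

```text
pics
scene cam [ 0.5032 -0.0427  0.    ]
pin_grip 0.53 [248.6 108.3] [ 0.4637 -0.3567  0.118 ]
rack 0.95 [250.7 141. ] [ 0.477  -0.3534 -0.    ]
rack 0.25 [456.8 245.1] [0.3758 0.3116 0.    ]
unit 0.62 [340.7 249.9] [ 0.586   0.1039 -0.    ]
unit 0.31 [301.1 199.8] [ 0.5377 -0.0812  0.    ]
port 0.82 [319.8 222.4] [0.6119 0.0561 0.1   ]
tray_handle 0.46 [300.5 196.7] [ 0.5655 -0.0539  0.062 ]
driver_a 0.71 [301.7 193.5] [ 0.5251 -0.0908  0.008 ]
driver_b 0.71 [301.7 193.5] [ 0.5251 -0.0908  0.008 ]
top cam [0.5747 0.0208 0.    ]
pin_grip 0.43 [484.  244.6] [ 0.4706 -0.3621  0.118 ]
pin_grip 0.33 [393.  128.4] [ 0.7385 -0.147   0.118 ]
rack 0.89 [462.7 247.6] [ 0.4754 -0.3551  0.    ]
unit 0.68 [291.1 196.8] [0.5779 0.098  0.    ]
port 0.97 [305.7 171.6] [0.6197 0.0572 0.1   ]
tray_handle 0.96 [346.4 199.2] [ 0.5671 -0.0466  0.062 ]
driver_a 0.73 [458.3 266.2] [ 0.4265 -0.3409  0.008 ]
driver_a 0.61 [468.5 228.1] [ 0.5259 -0.3675  0.008 ]
driver_b 0.73 [458.3 266.2] [ 0.4265 -0.3409  0.008 ]
driver_b 0.61 [468.5 228.1] [ 0.5259 -0.3675  0.008 ]
0.8 [ 0.1726 -0.6007  0.2313] [ 0.      0.9902  0.1394 -0.    ] [-0.6392  0.8057 -0.6744] 0.999293755387263
```

View pics/top0.png

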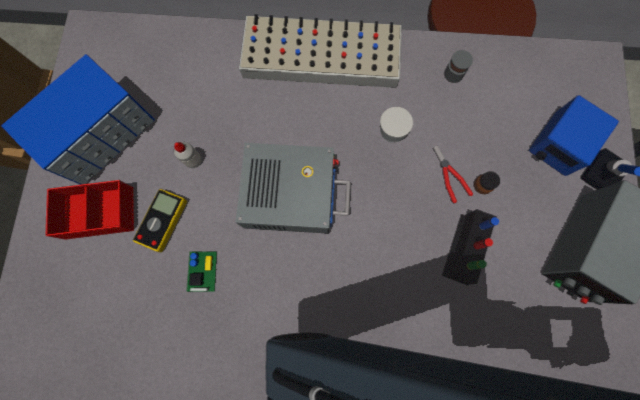

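View pics/scene0.png

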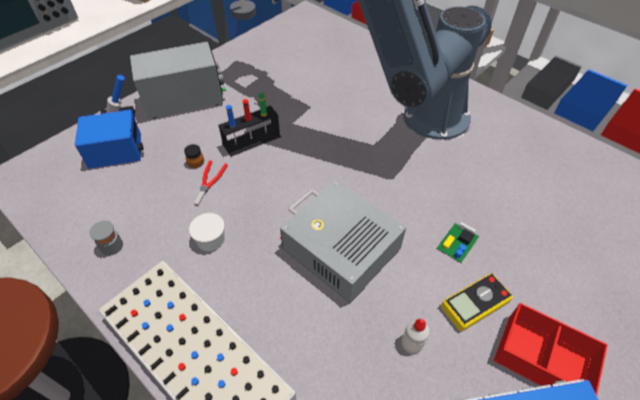

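The top view shows the rack with green (477,265), red (485,243) and blue (490,221) handles. The red pin is in the middle hole. The unit is at (288,188), with its ring at (307,171) and its handle at (342,198), so the tray faces world -y. I'll go above the rack first.

Call:
{"name": "arm_command", "arguments": {
  "plan": "0 0 -0.18 1 0.8 0.1 1;0 0 -0.18 1 0.8 0.1 1;0 0 -0.18 1 0.8 0.1 1;0 0 -0.18 1 0.8 0.1 1;0 0 -0.18 1 0.8 0.1 1;0 0 -0.18 1 0.8 0.1 1"
}}

```text
time_s: 1.3
ee_pos: [0.3265, -0.4767, 0.247]
ee_rot: [-0.001, 1.0, 0.008, 0.001]
force: [-0.6, -1.1, -0.3]
finger_gap: 1.001
grip_force: 0.0
```

Call:
{"name": "arm_command", "arguments": {
  "plan": "0 0 -0.18 1 0.83 0 1;0 0 -0.18 1 0.83 0 1;0 0 -0.18 1 0.83 0 1;0 0 -0.18 1 0.83 0 1;0 0 -0.18 1 0.83 0 1;0 0 -0.18 1 0.83 0 1;0 0 -0.18 1 0.83 0 1"
}}

```text
time_s: 1.88
ee_pos: [0.4736, -0.3553, 0.2463]
ee_rot: [0.0, 0.992, -0.128, -0.0]
force: [-0.1, -0.0, 0.2]
finger_gap: 0.999
grip_force: 0.0
```

```bash
cat >> h.py <<'E'
from scipy.spatial.transform import Rotation as Ro
np.set_printoptions(precision=4,suppress=True)
def st():
    s=sense();w,x,y,z=s["ee_rot"];R=Ro.from_quat([x,y,z,w]).as_matrix()
    print("t",s["time_s"],"p",np.array(s["ee_pos"]),"yaw_y",np.degrees(np.arctan2(R[1,1],R[0,1])),"toolz",R[:,2],"F",np.array(s["force"]),"gap",s["finger_gap"],s["grip_force"]);return s
E
python3 - <<'E'
from h import *
st()
p=grab_frame("wrist");cv2.imwrite("pics/w1.png",p["frame"])
T=np.array(p["camera_from_world"]);print("cam",-T[:3,:3].T@T[:3,3],T[2,:3])
for k,z in dict(pin_grip=.118,rack=0,driver_a=.008).items():
    for m in mark_of(p,k)[:2]: print(k,m["conf"],m["xy"],at_z(p,m["xy"],z))
for m in recognise(p,"pin")[:2]: print(m)
E
```

```text
t 1.8833 p [ 0.4736 -0.3553  0.2463] yaw_y -104.70172401749616 toolz [-0.0003 -0.0006 -1.    ] F [-0.1032 -0.0122  0.2391] gap 0.9985505515765183 0.0
cam [ 0.5516 -0.3761  0.3884] [-0.3039  0.0788 -0.9494]
pin_grip 0.95 [321.5, 189.4] [ 0.4727 -0.3585  0.118 ]
rack 0.86 [320.0, 157.2] [ 0.4751 -0.3587  0.    ]
driver_a 0.61 [320.6, 115.3] [ 0.52   -0.3709  0.008 ]
{'extent': [312.6, 169.6, 332.0, 212.0], 'conf': 0.81}
```

View pics/w1.png

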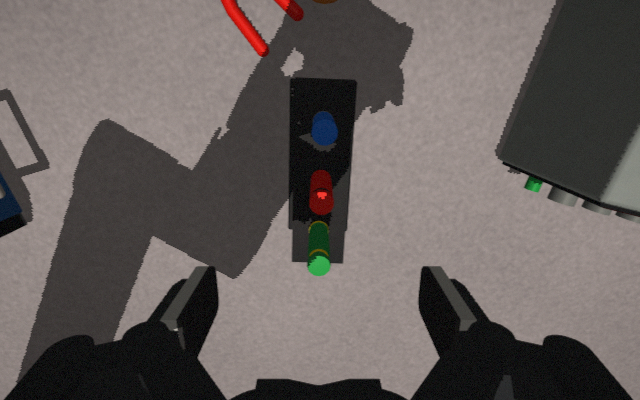

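The wrist view shows the rack upright in the image, with blue (324,128), red (321,192) and green (319,250) in a column. The closing line runs across it, as wanted. Descending to grip.

Call:
{"name": "arm_command", "arguments": {
  "plan": "0 0 0 -0.005 -0.02 -0.2 1;0 0 0 -0.005 -0.02 -0.4 1;0 0 0 -0.005 -0.02 -0.6 1;0 0 0 -0.005 -0.02 -0.8 1;0 0 0 -0.005 -0.02 -0.92 1;0 0 0 -0.005 -0.02 -0.98 1;0 0 0 -0.005 -0.02 -0.98 1;0 0 0 -0.005 -0.02 -0.98 1"
}}

```text
time_s: 2.8
ee_pos: [0.4717, -0.3601, 0.0996]
ee_rot: [0.0, 0.991, -0.13, 0.0]
force: [-0.1, -0.2, 0.4]
finger_gap: 1.0
grip_force: 0.0
```

Call:
{"name": "arm_command", "arguments": {
  "plan": "0 0 0 0 0 0 -1;0 0 0 0 0 0 -1;0 0 0 0 0 0 -1;0 0 0 0 0 0 -1;0 0 0 0 0 0 -1;0 0 0 0 0 0 -1;0 0 0 0 0 0 -1;0 0 0 0 0 0 -1"
}}

```text
time_s: 3.47
ee_pos: [0.4721, -0.3592, 0.0998]
ee_rot: [0.0, 0.992, -0.13, 0.0]
force: [-0.2, 0.4, 3.8]
finger_gap: 0.197
grip_force: 58.4
```

Call:
{"name": "arm_command", "arguments": {
  "plan": "0 0 0 0 0 0.15 -1;0 0 0 0 0 0.35 -1;0 0 0 0 0 0.6 -1;0 0 0 0 0 0.85 -1;0 0 0 0 0 1 -1;0 0 0 0 0 1 -1;0 0 0 0 0 1 -1"
}}

```text
time_s: 4.05
ee_pos: [0.4723, -0.3596, 0.2507]
ee_rot: [0.001, 0.992, -0.13, 0.001]
force: [0.2, 0.6, -1.1]
finger_gap: 0.194
grip_force: 58.5
```

Call:
{"name": "arm_command", "arguments": {
  "plan": "0 0 0 0.4 1 0 -1;0 0 0 0.4 1 0 -1;0 0 0 0.4 1 0 -1;0 0 0 0.4 1 0 -1;0 0 0 0.4 1 0 -1;0 0 0 0.4 1 0 -1"
}}

```text
time_s: 4.55
ee_pos: [0.5312, -0.2065, 0.2471]
ee_rot: [-0.001, 0.992, -0.128, -0.002]
force: [-0.2, -0.8, -0.0]
finger_gap: 0.193
grip_force: 58.7
```

Call:
{"name": "arm_command", "arguments": {
  "plan": "0 0 0 0.4 1 0 -1;0 0 0 0.4 1 0 -1;0 0 0 0.4 1 0 -1;0 0 0 0.4 1 0 -1;0 0 0 0.4 1 0 -1;0 0 0 0.4 1 0 -1"
}}

```text
time_s: 5.05
ee_pos: [0.5915, -0.0586, 0.2478]
ee_rot: [0.0, 0.992, -0.129, -0.001]
force: [0.6, -1.3, -0.2]
finger_gap: 0.193
grip_force: 58.9
```

Run:
```python
from h import *
st()
p=grab_frame("wrist");cv2.imwrite("pics/w2.png",p["frame"])
for k,z in dict(pin_grip=.23,pin_tip=.157,port=.1,tray_handle=.062,unit=0).items():
    for m in mark_of(p,k)[:2]: print(k,m["conf"],m["xy"],at_z(p,m["xy"],z))
```

```text
t 5.05 p [ 0.5915 -0.0586  0.2478] yaw_y -104.77220134516955 toolz [-0.0027 -0.0001 -1.    ] F [ 0.6444 -1.3178 -0.2207] gap 0.19301072958439539 58.871421217918396
pin_grip 0.84 [318.0, 291.2] [ 0.5693 -0.0533  0.23  ]
pin_tip 0.6 [315.9, 205.0] [ 0.5913 -0.0576  0.157 ]
port 0.85 [183.2, 182.3] [0.6209 0.0524 0.1   ]
tray_handle 0.7 [310.1, 191.6] [ 0.5741 -0.0467  0.062 ]
unit 0.65 [183.3, 198.0] [0.5862 0.1049 0.    ]
```

View pics/w2.png

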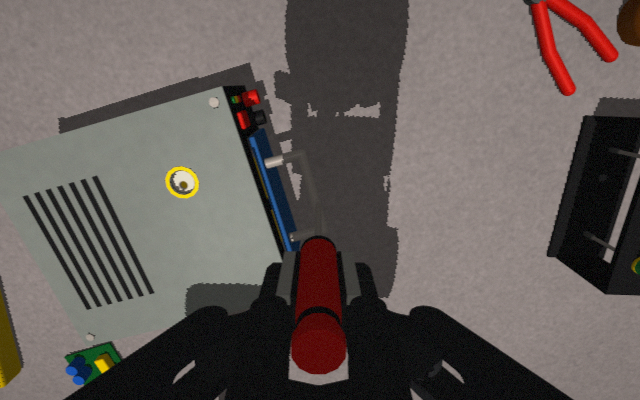

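The wrist view shows the red pin held straight. The tray handle is near (290,200), and the yellow ring at (182,182) shows a dark guide hole in the white plate near (183,186). I'll move closer, with the tip just above the cover and beside the port, to measure the hole relative to the tip.

Call:
{"name": "arm_command", "arguments": {
  "plan": "0 0 0 0.017 0.4 0 -1;0 0 0 0.017 0.8 0 -1;0 0 0 0.017 0.8 -0.12 -1;0 0 0 0.017 0.8 -0.24 -1;0 0 0 0.017 0.8 -0.24 -1;0 0 0 0.017 0.8 -0.24 -1;0 0 0 0.017 0.8 -0.24 -1"
}}

```text
time_s: 5.93
ee_pos: [0.5952, 0.0593, 0.2141]
ee_rot: [0.0, 0.991, -0.131, 0.001]
force: [-0.6, 0.1, 0.2]
finger_gap: 0.197
grip_force: 59.0
```

Run:
```python
from h import *
s=st();e=np.array(s["ee_pos"])
p=grab_frame("wrist");f=p["frame"]
print("tip px",proj(p,e-[0,0,.0915]))
for k,z in dict(pin_tip=e[2]-.0915,port=.1).items():
    for m in mark_of(p,k)[:2]: print(k,m["conf"],m["xy"],at_z(p,m["xy"],z))
hsv=cv2.cvtColor(f,cv2.COLOR_BGR2HSV);y=cv2.inRange(hsv,(20,120,90),(35,255,255))
u=np.array(mark_of(p,"port")[0]["xy"]).astype(int);q=np.argwhere(y)[:,::-1];q=q[np.abs(q-u).max(1)<45]
print("ring",cv2.fitEllipse(q.astype(np.float32)))
x0,y0=u-50;c=cv2.resize(f[y0:y0+100,x0:x0+140],None,fx=5,fy=5,interpolation=cv2.INTER_NEAREST);print("crop",x0,y0)
cv2.imwrite("pics/w3c.png",c);cv2.imwrite("pics/w3.png",f)
```

```text
t 5.9333 p [0.5952 0.0593 0.2141] yaw_y -105.01051599550344 toolz [ 0.0013 -0.0005 -1.    ] F [-0.5913  0.0753  0.1608] gap 0.19662252756878898 58.96813094615936
tip px [317.3115 204.5003]
pin_tip 0.66 [314.1, 201.0] [0.5982 0.0608 0.1226]
port 0.79 [315.5, 158.8] [0.6226 0.0534 0.1   ]
ring ((315.48199462890625, 159.9656982421875), (33.95561599731445, 34.44499206542969), 85.44851684570312)
crop 265 108
```

View pics/w3c.png

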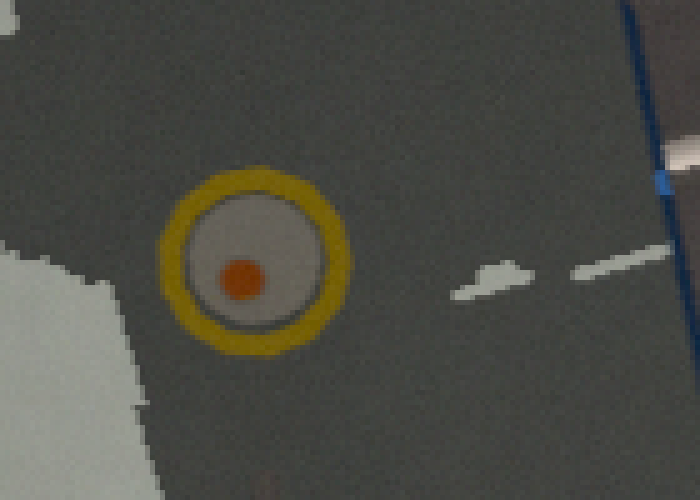

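The crop shows the yellow ring centred at (315.5,160) and the orange latch pad through the guide hole at about (313.4,164). I also need to see the tip.

Run:
```python
from h import *
f=cv2.imread("pics/w3.png");c=f[140:260,250:390]
c=cv2.resize(c,None,fx=5,fy=5,interpolation=cv2.INTER_NEAREST);c=cv2.convertScaleAbs(c,alpha=1.6);cv2.imwrite("pics/w3d.png",c)
hsv=cv2.cvtColor(f,cv2.COLOR_BGR2HSV)[150:180,300:330];m=cv2.inRange(hsv,(3,150,60),(18,255,255))
n,_,stt,ce=cv2.connectedComponentsWithStats(m);print(stt,ce+[300,150])
```

```text
[[  0   0  30  30 846]
 [  9  10   9   8  54]] [[314.5957 164.5638]
 [313.     163.5   ]]
```

View pics/w3d.png

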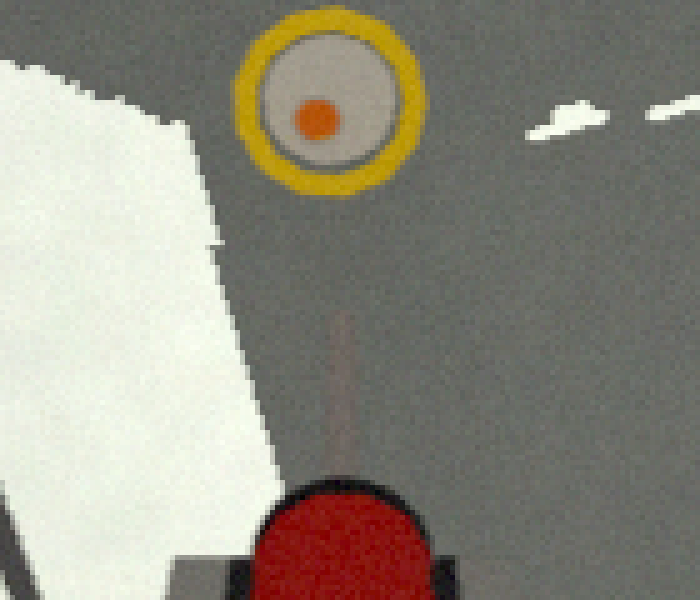

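The enhanced crop shows the rod's end at (318.6,202.4) and the hole at (313.0,163.5). I'll compute the tip-to-hole shift.

Run:
```python
from h import *
p=grab_frame("wrist");s=st();e=np.array(s["ee_pos"])
tz=e[2]-.0916
t=at_z(p,(318.6,205.2),tz+.002);h=at_z(p,(313,163.5),.092);r=at_z(p,(315.5,160),.1)
print(tz,"tip",t,"hole",h,"ring",r,"shift",(h-t)[:2],"units",(h-t)[:2]/.15,"hole-ring",(h-r)[:2])
```

```text
t 6.1833 p [0.595  0.0598 0.2142] yaw_y -105.00177990163293 toolz [ 0.0017 -0.0002 -1.    ] F [ 0.0441 -0.1583 -0.1975] gap 0.19492717817673688 58.96854221820831
0.1226118434733356 tip [0.5951 0.0587 0.1246] hole [0.6181 0.057  0.092 ] ring [0.6218 0.0539 0.1   ] shift [ 0.0229 -0.0017] units [ 0.1529 -0.0114] hole-ring [-0.0037  0.0031]
```

Call:
{"name": "arm_command", "arguments": {
  "plan": "0 0 0 0.08 -0.006 0 -1;0 0 0 0.153 -0.011 0 -1;0 0 0 0.153 -0.011 0 -1;0 0 0 0.153 -0.011 -0.05 -1;0 0 0 0.153 -0.011 -0.1 -1;0 0 0 0.153 -0.011 -0.14 -1;0 0 0 0.153 -0.011 -0.165 -1;0 0 0 0.153 -0.011 -0.165 -1;0 0 0 0.153 -0.011 -0.165 -1"
}}

```text
time_s: 6.93
ee_pos: [0.6169, 0.0593, 0.188]
ee_rot: [0.0, 0.992, -0.13, -0.001]
force: [-0.1, -0.2, -1.4]
finger_gap: 0.194
grip_force: 59.0
```

Run:
```python
from h import *
p=grab_frame("wrist");s=st()
f=p["frame"];c=f[160:250,270:370];c=cv2.convertScaleAbs(cv2.resize(c,None,fx=6,fy=6,interpolation=cv2.INTER_NEAREST),alpha=1.6);cv2.imwrite("pics/w4.png",c)
```

```text
t 6.9833 p [0.6173 0.0592 0.1885] yaw_y -104.9059941241324 toolz [-0.0002  0.0001 -1.    ] F [-0.0523 -0.2805 -0.6267] gap 0.19539267901795532 58.96747291088104
```

View pics/w4.png

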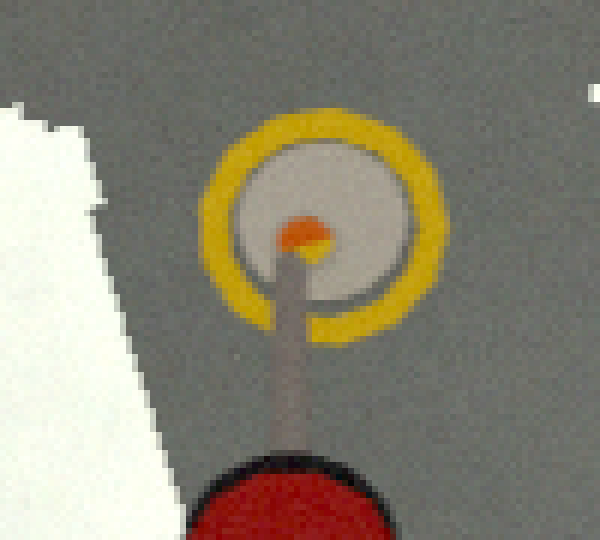

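Run:
```python
from h import *
p=grab_frame("wrist");s=st();e=np.array(s["ee_pos"]);tz=e[2]-.0916
t=at_z(p,(318.7,204.9),tz+.002);h=at_z(p,(320.8,200),.092)
print(tz,t,h,(h-t)[:2],(h-t)[:2]/.15)
```

```text
t 7.0333 p [0.6175 0.0592 0.1887] yaw_y -104.9050895206681 toolz [ 0.0004 -0.     -1.    ] F [-0.2135  0.1691  0.026 ] gap 0.1924341615170073 58.968822956085205
0.09712767264952966 [0.6173 0.0582 0.0991] [0.6181 0.0565 0.092 ] [ 0.0008 -0.0018] [ 0.0054 -0.0119]
```

The crop shows the tip at (292,255) just short of the orange hole at (305,240), so it needs a shift of about 2 mm. I'll make that small correction and then lower slowly.

Call:
{"name": "arm_command", "arguments": {
  "plan": "0 0 0 0.006 -0.012 0 -1;0 0 0 0.006 -0.012 0 -1;0 0 0 0.006 -0.012 0 -1;0 0 0 0.006 -0.012 -0.01 -1;0 0 0 0.006 -0.012 -0.02 -1;0 0 0 0.006 -0.012 -0.026 -1;0 0 0 0.006 -0.012 -0.032 -1;0 0 0 0.006 -0.012 -0.032 -1"
}}

```text
time_s: 7.7
ee_pos: [0.6181, 0.0574, 0.1834]
ee_rot: [0.0, 0.992, -0.13, -0.0]
force: [0.3, -0.5, -1.1]
finger_gap: 0.197
grip_force: 59.0
```

Run:
```python
from h import *
p=grab_frame("wrist");s=st()
f=p["frame"];c=f[160:250,270:370];c=cv2.convertScaleAbs(cv2.resize(c,None,fx=6,fy=6,interpolation=cv2.INTER_NEAREST),alpha=1.6);cv2.imwrite("pics/w5.png",c)
```

```text
t 7.75 p [0.6181 0.0574 0.1835] yaw_y -104.90718295104249 toolz [-0.0004  0.0001 -1.    ] F [ 0.0449  0.4931 -0.4962] gap 0.1947258883617787 58.968427777290344
```

View pics/w5.png

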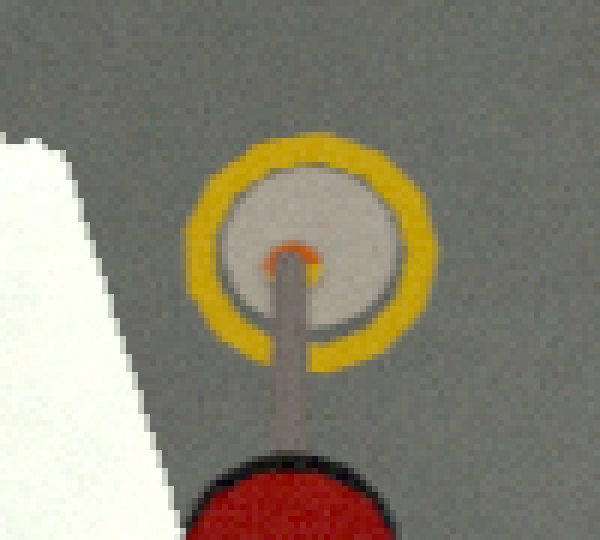

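The tip is now centred in the guide hole, with orange showing evenly round it. I'll lower it.

Call:
{"name": "arm_command", "arguments": {
  "plan": "0 0 0 0 0 -0.007 -1;0 0 0 0 0 -0.014 -1;0 0 0 0 0 -0.021 -1;0 0 0 0 0 -0.028 -1;0 0 0 0 0 -0.035 -1;0 0 0 0 0 -0.042 -1;0 0 0 0 0 -0.05 -1;0 0 0 0 0 -0.05 -1"
}}

```text
time_s: 8.42
ee_pos: [0.6181, 0.0574, 0.1759]
ee_rot: [0.0, 0.992, -0.13, -0.0]
force: [-0.7, 0.1, -1.0]
finger_gap: 0.2
grip_force: 59.0
```

Call:
{"name": "arm_command", "arguments": {
  "plan": "0 0 0 0 0 -0.005 -1;0 0 0 0 0 -0.01 -1;0 0 0 0 0 -0.015 -1;0 0 0 0 0 -0.02 -1;0 0 0 0 0 -0.02 -1;0 0 0 0 0 -0.02 -1"
}}

```text
time_s: 8.92
ee_pos: [0.6182, 0.0574, 0.1732]
ee_rot: [-0.0, 0.992, -0.13, -0.0]
force: [-0.2, -0.0, 0.2]
finger_gap: 0.195
grip_force: 59.0
```

```bash
python3 -c "
from h import *
st()"
```

```text
t 8.9167 p [0.6182 0.0574 0.1732] yaw_y -104.908402500797 toolz [-0.0001  0.     -1.    ] F [-0.1617 -0.0447  0.2376] gap 0.19490863680126555 58.96856904029846
```

Call:
{"name": "arm_command", "arguments": {
  "plan": "0 0 0 0 0 -0.007 -1;0 0 0 0 0 -0.014 -1;0 0 0 0 0 -0.02 -1;0 0 0 0 0 -0.02 -1;0 0 0 0 0 -0.02 -1"
}}

```text
time_s: 9.33
ee_pos: [0.6182, 0.0574, 0.1701]
ee_rot: [0.0, 0.992, -0.13, -0.0]
force: [-0.4, -0.9, 0.1]
finger_gap: 0.193
grip_force: 59.0
```

Call:
{"name": "arm_command", "arguments": {
  "plan": "0 0 0 0 0 -0.006 -1;0 0 0 0 0 -0.012 -1;0 0 0 0 0 -0.012 -1;0 0 0 0 0 -0.012 -1"
}}

```text
time_s: 9.67
ee_pos: [0.6182, 0.0574, 0.1684]
ee_rot: [0.0, 0.992, -0.13, -0.0]
force: [-0.0, 0.2, -1.0]
finger_gap: 0.195
grip_force: 59.0
```

Call:
{"name": "arm_command", "arguments": {
  "plan": "0 0 0 0 0 -0.007 -1;0 0 0 0 0 -0.014 -1;0 0 0 0 0 -0.014 -1;0 0 0 0 0 -0.014 -1"
}}

```text
time_s: 10.0
ee_pos: [0.6182, 0.0574, 0.1662]
ee_rot: [0.0, 0.992, -0.13, -0.0]
force: [-1.3, 0.4, -0.4]
finger_gap: 0.192
grip_force: 59.0
```

Call:
{"name": "arm_command", "arguments": {
  "plan": "0 0 0 0 0 -0.007 -1;0 0 0 0 0 -0.014 -1;0 0 0 0 0 -0.014 -1;0 0 0 0 0 -0.014 -1"
}}

```text
time_s: 10.33
ee_pos: [0.6182, 0.0574, 0.1641]
ee_rot: [-0.0, 0.992, -0.13, -0.0]
force: [0.4, -0.1, -0.6]
finger_gap: 0.194
grip_force: 59.0
```

Run:
```python
from h import *
for i in range(3):
    p=grab_frame("top");s=st()
for m in mark_of(p,"tray_handle")[:1]: print(m["conf"],m["xy"],at_z(p,m["xy"],.062))
```

```text
t 10.3833 p [0.6183 0.0574 0.1642] yaw_y -104.90822430055842 toolz [-0.0001  0.     -1.    ] F [-0.234  -0.4074 -0.1178] gap 0.19696830636100224 58.968340158462524
t 10.4333 p [0.6183 0.0574 0.1643] yaw_y -104.90685940188635 toolz [ 0.  0. -1.] F [-0.3863 -0.0165 -0.0589] gap 0.19578265061279743 58.96863341331482
t 10.4833 p [0.6183 0.0574 0.1643] yaw_y -104.91002240655155 toolz [ 0.0001  0.     -1.    ] F [-0.6784 -0.3799  0.0282] gap 0.1950969404181063 58.96840810775757
0.97 [346.8, 199.2] [ 0.5672 -0.0476  0.062 ]
```

Call:
{"name": "arm_command", "arguments": {
  "plan": "0 0 0 0 0 -0.007 -1;0 0 0 0 0 -0.014 -1;0 0 0 0 0 -0.014 -1;0 0 0 0 0 -0.014 -1"
}}

```text
time_s: 10.87
ee_pos: [0.6182, 0.0574, 0.162]
ee_rot: [0.0, 0.992, -0.13, -0.0]
force: [-0.6, 0.2, -1.2]
finger_gap: 0.189
grip_force: 59.0
```

Call:
{"name": "arm_command", "arguments": {
  "plan": "0 0 0 0 0 -0.005 -1;0 0 0 0 0 -0.01 -1;0 0 0 0 0 -0.01 -1;0 0 0 0 0 -0.01 -1"
}}

```text
time_s: 11.2
ee_pos: [0.6185, 0.0574, 0.1609]
ee_rot: [0.0, 0.992, -0.13, 0.0]
force: [0.0, 0.2, 0.4]
finger_gap: 0.197
grip_force: 59.0
```

Call:
{"name": "arm_command", "arguments": {
  "plan": "0 0 0 0 0 -0.005 -1;0 0 0 0 0 -0.01 -1;0 0 0 0 0 -0.01 -1;0 0 0 0 0 -0.01 -1"
}}

```text
time_s: 11.53
ee_pos: [0.6185, 0.0573, 0.1596]
ee_rot: [0.0, 0.992, -0.13, 0.0]
force: [-0.6, 0.3, 4.2]
finger_gap: 0.194
grip_force: 59.0
```

Call:
{"name": "arm_command", "arguments": {
  "plan": "0 0 0 0 0 -0.004 -1;0 0 0 0 0 -0.008 -1;0 0 0 0 0 -0.008 -1;0 0 0 0 0 -0.008 -1"
}}

```text
time_s: 11.87
ee_pos: [0.6184, 0.0574, 0.158]
ee_rot: [0.0, 0.992, -0.13, 0.0]
force: [-0.7, -0.7, 4.8]
finger_gap: 0.189
grip_force: 59.0
```

Run:
```python
from h import *
for i in range(3):
    p=grab_frame("top");s=st()
for m in mark_of(p,"tray_handle")[:1]: print(m["conf"],m["xy"],at_z(p,m["xy"],.062))
```

```text
t 11.9167 p [0.6184 0.0574 0.158 ] yaw_y -104.90819285915906 toolz [ 0.0003 -0.     -1.    ] F [-1.0084  0.3392  4.5378] gap 0.19358986752741675 59.00738596916199
t 11.9667 p [0.6184 0.0574 0.158 ] yaw_y -104.90657963762011 toolz [ 0.0002 -0.     -1.    ] F [-0.6746  0.0292  4.1205] gap 0.19158491722872292 59.00765240192413
t 12.0167 p [0.6184 0.0574 0.158 ] yaw_y -104.9059252362257 toolz [ 0.0003 -0.     -1.    ] F [-0.7796 -1.1434  3.7042] gap 0.19934009013037915 59.00840520858765
0.81 [347.4, 201.6] [ 0.5612 -0.0495  0.062 ]
```

Call:
{"name": "arm_command", "arguments": {
  "plan": "0 0 0 0 0 -0.003 -1;0 0 0 0 0 -0.006 -1;0 0 0 0 0 -0.006 -1;0 0 0 0 0 -0.006 -1"
}}

```text
time_s: 12.4
ee_pos: [0.6184, 0.0574, 0.1571]
ee_rot: [-0.0, 0.992, -0.13, 0.0]
force: [-0.2, 0.1, 4.0]
finger_gap: 0.194
grip_force: 59.0
```

```bash
cat > chk.py <<'E'
from h import *
F=[]
for i in range(3):
    p=grab_frame("top");s=sense();F.append(s["force"])
print(s["time_s"],s["ee_pos"],np.mean(F,0))
for m in mark_of(p,"tray_handle")[:1]: print(m["conf"],m["xy"],at_z(p,m["xy"],.062))
E
python3 chk.py
```

```text
12.55 [0.6183 0.0574 0.1571] [0.2368 0.1127 4.5114]
0.58 [344.6, 202.2] [ 0.5592 -0.0426  0.062 ]
```

Call:
{"name": "arm_command", "arguments": {
  "plan": "0 0 0 0 0 -0.003 -1;0 0 0 0 0 -0.006 -1;0 0 0 0 0 -0.006 -1;0 0 0 0 0 -0.006 -1"
}}

```text
time_s: 12.93
ee_pos: [0.6184, 0.0574, 0.1562]
ee_rot: [-0.0, 0.992, -0.13, 0.0]
force: [-0.8, -0.4, 5.0]
finger_gap: 0.196
grip_force: 59.0
```

```bash
python3 chk.py
```

```text
13.0833 [0.6183 0.0574 0.1562] [-0.4069 -0.2619  4.9358]
0.84 [345.6, 198.1] [ 0.5698 -0.0445  0.062 ]
```

Call:
{"name": "arm_command", "arguments": {
  "plan": "0 0 0 0 0 -0.003 -1;0 0 0 0 0 -0.006 -1;0 0 0 0 0 -0.006 -1;0 0 0 0 0 -0.006 -1"
}}

```text
time_s: 13.47
ee_pos: [0.6184, 0.0574, 0.1554]
ee_rot: [-0.0, 0.992, -0.13, 0.0]
force: [-0.6, 0.1, 5.1]
finger_gap: 0.193
grip_force: 59.0
```

```bash
python3 chk.py
```

```text
13.6167 [0.6184 0.0574 0.1554] [-0.4057  0.0873  5.0792]
0.9 [345.7, 199.6] [ 0.566 -0.045  0.062]
```

Call:
{"name": "arm_command", "arguments": {
  "plan": "0 0 0 0 0 -0.003 -1;0 0 0 0 0 -0.006 -1;0 0 0 0 0 -0.006 -1;0 0 0 0 0 -0.006 -1"
}}

```text
time_s: 14.0
ee_pos: [0.6184, 0.0574, 0.1543]
ee_rot: [-0.0, 0.992, -0.13, 0.0]
force: [-0.7, 0.5, 4.5]
finger_gap: 0.196
grip_force: 59.1
```

```bash
python3 chk.py
```

```text
14.15 [0.6184 0.0574 0.1543] [-0.3339 -0.0161  4.3909]
0.67 [356.0, 200.3] [ 0.566  -0.0706  0.062 ]
```

The tray popped out: the handle moved about 25 mm toward -y. I'll withdraw straight up and head back to the rack.

Call:
{"name": "arm_command", "arguments": {
  "plan": "0 0 0 0 0 0.05 -1;0 0 0 0 0 0.12 -1;0 0 0 0 0 0.2 -1;0 0 0 0 0 0.3 -1;0 0 0 0 0 0.45 -1;0 0 0 0 0 0.65 -1;0 0 0 0 0 0.65 -1;0 0 0 0 0 0.65 -1"
}}

```text
time_s: 14.87
ee_pos: [0.619, 0.0574, 0.254]
ee_rot: [-0.0, 0.992, -0.13, 0.002]
force: [-0.0, -0.3, -0.8]
finger_gap: 0.193
grip_force: 59.0
```

```bash
python3 chk.py
```

```text
15.0167 [0.617  0.0575 0.2505] [-0.4178  0.2813 -1.0917]
0.67 [356.1, 200.8] [ 0.5648 -0.0709  0.062 ]
```

Call:
{"name": "arm_command", "arguments": {
  "plan": "0 0 0 -0.35 -1 0 -1;0 0 0 -0.35 -1 0 -1;0 0 0 -0.35 -1 0 -1;0 0 0 -0.35 -1 0 -1;0 0 0 -0.35 -1 0 -1;0 0 0 -0.35 -1 0 -1"
}}

```text
time_s: 15.57
ee_pos: [0.5646, -0.0942, 0.2506]
ee_rot: [-0.0, 0.991, -0.132, -0.001]
force: [1.2, 0.6, -0.6]
finger_gap: 0.191
grip_force: 59.1
```

Call:
{"name": "arm_command", "arguments": {
  "plan": "0 0 0 -0.35 -1 0 -1;0 0 0 -0.35 -1 0 -1;0 0 0 -0.35 -1 0 -1;0 0 0 -0.35 -1 0 -1;0 0 0 -0.35 -1 0 -1;0 0 0 -0.35 -1 0 -1"
}}

```text
time_s: 16.07
ee_pos: [0.5131, -0.243, 0.251]
ee_rot: [-0.001, 0.991, -0.131, -0.001]
force: [-0.2, 0.0, -1.2]
finger_gap: 0.198
grip_force: 59.1
```

Run:
```python
from h import *
s=st();e=np.array(s["ee_pos"])
print((np.array([.4722,-.3592])-e[:2])/.15,(np.array([.4722,-.3592])-e[:2]))
p=grab_frame("wrist")
for k in("pin_tip",):
    for m in mark_of(p,k)[:1]: print(k,m["conf"],m["xy"],at_z(p,m["xy"],e[2]-.0916))
for m in mark_of(p,"rack")[:2]: print(m["conf"],m["xy"],at_z(p,m["xy"],0))
```

```text
t 16.0667 p [ 0.5131 -0.243   0.251 ] yaw_y -105.03979213745616 toolz [-0.0009  0.0016 -1.    ] F [-0.2175  0.0043 -1.2493] gap 0.19823845805921791 59.131150245666504
[-0.2726 -0.7746] [-0.0409 -0.1162]
pin_tip 0.61 [316.4, 204.1] [ 0.5133 -0.2422  0.1594]
0.78 [424.0, 163.6] [ 0.4757 -0.3583  0.    ]
0.61 [319.6, 289.8] [ 0.3462 -0.2005  0.    ]
```

Call:
{"name": "arm_command", "arguments": {
  "plan": "0 0 0 -0.273 -0.775 0 -1;0 0 0 -0.273 -0.775 0 -1;0 0 0 -0.273 -0.775 0 -1;0 0 0 -0.273 -0.775 0 -1;0 0 0 -0.273 -0.775 0 -1;0 0 0 -0.273 -0.775 -0.15 -1;0 0 0 -0.273 -0.775 -0.3 -1;0 0 0 -0.273 -0.775 -0.42 -1;0 0 0 -0.273 -0.775 -0.42 -1;0 0 0 -0.273 -0.775 -0.42 -1"
}}

```text
time_s: 17.05
ee_pos: [0.4728, -0.3562, 0.1881]
ee_rot: [-0.001, 0.992, -0.128, -0.001]
force: [0.6, 0.4, -0.3]
finger_gap: 0.192
grip_force: 59.2
```

Run:
```python
from h import *
p=grab_frame("wrist");s=st();e=np.array(s["ee_pos"])
a=proj(p,[.4725,-.3585,.083]);print("exp hole px",a,"tip",proj(p,e-[0,0,.0916]))
f=p["frame"];c=f[130:250,250:390];c=cv2.convertScaleAbs(cv2.resize(c,None,fx=5,fy=5,interpolation=cv2.INTER_NEAREST),alpha=2.5,beta=20);cv2.imwrite("pics/w6.png",c)
```

```text
t 17.1 p [ 0.4734 -0.3573  0.1893] yaw_y -104.76831430093478 toolz [ 0.0001  0.0003 -1.    ] F [0.5074 0.8375 0.6259] gap 0.19091040896596548 59.16162192821503
exp hole px [320.8015 197.5921] tip [318.9781 203.3734]
```

View pics/w6.png

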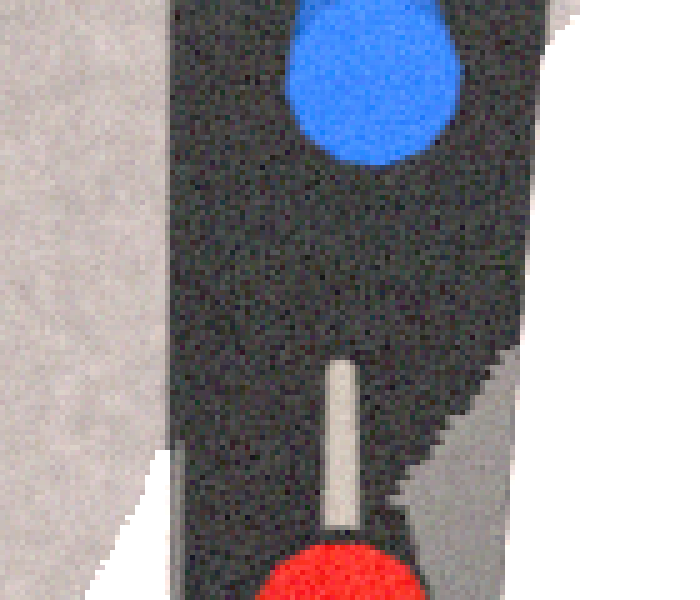

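The crop shows the rod tip at (342,362), on the plate's centreline between edges 172 and 513. The hole is hidden behind it. I'll lower with the recorded grasp position as a guide, watching the force.

Call:
{"name": "arm_command", "arguments": {
  "plan": "0 0 0 -0.007 -0.006 0 -1;0 0 0 -0.007 -0.006 -0.03 -1;0 0 0 -0.007 -0.006 -0.06 -1;0 0 0 -0.007 -0.006 -0.085 -1;0 0 0 -0.007 -0.006 -0.1 -1;0 0 0 -0.007 -0.006 -0.115 -1;0 0 0 -0.007 -0.006 -0.13 -1;0 0 0 -0.007 -0.006 -0.13 -1"
}}

```text
time_s: 17.77
ee_pos: [0.471, -0.3596, 0.1687]
ee_rot: [-0.0, 0.992, -0.13, -0.0]
force: [0.0, 0.1, -0.7]
finger_gap: 0.191
grip_force: 59.2
```

Call:
{"name": "arm_command", "arguments": {
  "plan": "0 0 0 0.005 0.003 -0.06 -1;0 0 0 0.005 0.003 -0.12 -1;0 0 0 0.005 0.003 -0.18 -1;0 0 0 0.005 0.003 -0.24 -1;0 0 0 0.005 0.003 -0.3 -1;0 0 0 0.005 0.003 -0.36 -1;0 0 0 0.005 0.003 -0.41 -1;0 0 0 0.005 0.003 -0.44 -1;0 0 0 0.005 0.003 -0.455 -1;0 0 0 0.005 0.003 -0.455 -1"
}}

```text
time_s: 18.6
ee_pos: [0.4719, -0.3592, 0.1005]
ee_rot: [-0.0, 0.992, -0.13, -0.0]
force: [0.3, 0.6, 0.4]
finger_gap: 0.195
grip_force: 59.2
```

Call:
{"name": "arm_command", "arguments": {
  "plan": "0 0 0 0 0 -0.003 -1;0 0 0 0 0 -0.003 0.6;0 0 0 0 0 -0.003 0.6;0 0 0 0 0 -0.003 0.6;0 0 0 0 0 -0.003 0.6;0 0 0 0 0 -0.003 0.6;0 0 0 0 0 -0.003 0.6;0 0 0 0 0 -0.003 0.6"
}}

```text
time_s: 19.27
ee_pos: [0.4721, -0.3594, 0.1008]
ee_rot: [0.0, 0.992, -0.13, 0.0]
force: [-0.1, 0.2, -0.8]
finger_gap: 0.803
grip_force: 0.0
```

Call:
{"name": "arm_command", "arguments": {
  "plan": "0 0 0 0 0 0.15 0.6;0 0 0 0 0 0.35 0.6;0 0 0 0 0 0.6 0.6;0 0 0 0 0 0.85 0.6;0 0 0 0 0 0.95 0.6;0 0 0 0 0 0.95 0.6;0 0 0 0 0 0.95 0.6"
}}

```text
time_s: 19.85
ee_pos: [0.4722, -0.3595, 0.2442]
ee_rot: [0.001, 0.992, -0.13, 0.001]
force: [-0.6, -0.5, -0.2]
finger_gap: 0.8
grip_force: 0.0
```

Run:
```python
from h import *
st();p=grab_frame("wrist")
cv2.imwrite("pics/w7.png",p["frame"])
for k,z in dict(pin_grip=.118,rack=0,driver_a=.008).items():
    for m in mark_of(p,k)[:2]: print(k,m["conf"],m["xy"],at_z(p,m["xy"],z))
p=grab_frame("top");q=grab_frame("scene")
r=[]
for m,g in((mark_of(p,"tray_handle"),p),(mark_of(q,"tray_handle"),q)):
    if m: print(m[0]["conf"],m[0]["xy"],at_z(g,m[0]["xy"],.062))
for m,g in((mark_of(p,"unit"),p),(mark_of(q,"unit"),q)):
    if m: print(m[0]["conf"],m[0]["xy"],at_z(g,m[0]["xy"],0))
```

```text
t 19.85 p [ 0.4722 -0.3595  0.2442] yaw_y -104.90777114828941 toolz [ 0.0016 -0.0017 -1.    ] F [-0.6046 -0.4893 -0.1916] gap 0.7999195260196411 0.0
pin_grip 0.89 [317.0, 189.6] [ 0.473  -0.3595  0.118 ]
rack 0.56 [315.3, 157.5] [ 0.4757 -0.3581  0.    ]
driver_a 0.76 [316.2, 114.2] [ 0.5215 -0.3714  0.008 ]
0.74 [353.8, 200.7] [ 0.5646 -0.0652  0.062 ]
0.8 [293.0, 195.0] [ 0.5746 -0.0721  0.062 ]
0.85 [292.5, 196.5] [0.579  0.0944 0.    ]
0.97 [343.1, 245.1] [0.5711 0.0991 0.    ]
```

View pics/w7.png

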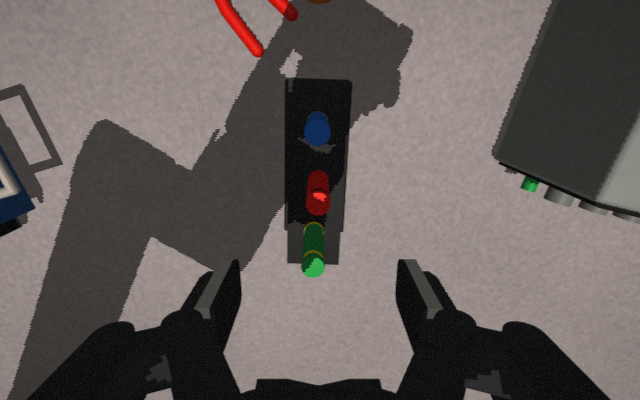

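The pin stands back in the middle hole at (318,192), and the gripper is clear of it. The tray handle shows at the left, around (30,130). Moving above it.

Call:
{"name": "arm_command", "arguments": {
  "plan": "0 0 0 0.32 0.97 0 0.2;0 0 0 0.32 0.97 0 0.2;0 0 0.06 0.32 0.97 0 0.2;0 0 0.125 0.32 0.97 0 0.2;0 0 0.125 0.32 0.97 0 0.2;0 0 0.125 0.32 0.97 0 0.2"
}}

```text
time_s: 20.85
ee_pos: [0.5204, -0.2123, 0.2432]
ee_rot: [0.0, 0.999, -0.035, -0.0]
force: [0.7, -0.2, -0.2]
finger_gap: 0.601
grip_force: 0.0
```

Call:
{"name": "arm_command", "arguments": {
  "plan": "0 0 0 0.32 0.96 -0.1 -0.3;0 0 0 0.32 0.96 -0.1 -0.3;0 0 0 0.32 0.96 -0.1 -0.3;0 0 0 0.32 0.96 -0.1 -0.3;0 0 0 0.32 0.96 -0.1 -0.3;0 0 0 0.32 0.96 -0.1 -0.3;0 0 0 0.32 0.96 -0.1 -0.3"
}}

```text
time_s: 21.43
ee_pos: [0.5681, -0.0714, 0.2281]
ee_rot: [0.001, 0.999, -0.037, 0.0]
force: [-0.1, 0.6, 0.2]
finger_gap: 0.35
grip_force: 0.0
```

Run:
```python
from h import *
s=st();p=grab_frame("wrist");cv2.imwrite("pics/w8.png",p["frame"])
e=np.array(s["ee_pos"]);print("tcp at .062 px",proj(p,[e[0],e[1],.062]))
for m in mark_of(p,"tray_handle")[:2]: print(m["conf"],m["xy"],at_z(p,m["xy"],.062))
for m in recognise(p,"tray")[:2]: print(m)
```

```text
t 21.4333 p [ 0.5681 -0.0714  0.2281] yaw_y -94.24330447088958 toolz [ 0.0001 -0.0011 -1.    ] F [-0.1345  0.6252  0.2458] gap 0.3503282172778952 0.0
tcp at .062 px [317.303  177.3848]
0.8 [318.4, 171.6] [ 0.5734 -0.0728  0.062 ]
{'extent': [150.2, 95.4, 326.9, 250.4], 'conf': 0.97}
```

View pics/w8.png

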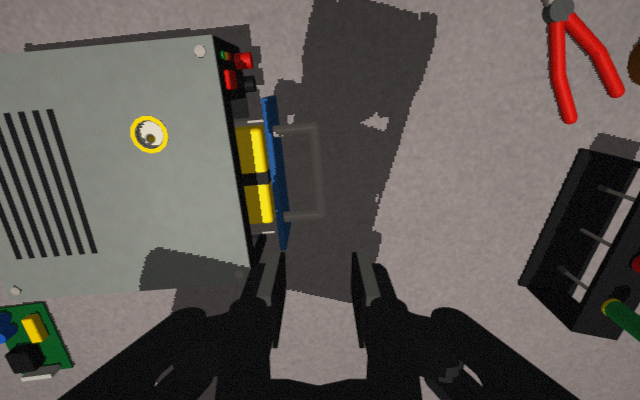

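The wrist view shows the tray out with its yellow battery. The bar runs from about (316,125) to (322,215), centred at (319,171) and nearly under the TCP (317,177). I'll descend astride the bar.

Call:
{"name": "arm_command", "arguments": {
  "plan": "0 0 0 0.03 -0.01 -0.2 -0.39;0 0 0 0.03 -0.01 -0.4 -0.39;0 0 0 0.03 -0.01 -0.55 -0.39;0 0 0 0.03 -0.01 -0.65 -0.39;0 0 0 0.03 -0.01 -0.7 -0.39;0 0 0 0.03 -0.01 -0.7 -0.39;0 0 0 0.03 -0.01 -0.7 -0.39"
}}

```text
time_s: 22.17
ee_pos: [0.5728, -0.0722, 0.1235]
ee_rot: [0.0, 0.999, -0.037, 0.0]
force: [0.0, 0.7, -0.3]
finger_gap: 0.302
grip_force: 0.0
```

Run:
```python
from h import *
s=st();p=grab_frame("wrist");f=p["frame"][100:330,200:440]
e=np.array(s["ee_pos"]);print("tcp at .062 px",proj(p,[e[0],e[1],.062])-[200,100])
for m in mark_of(p,"tray_handle")[:2]: print(m["conf"],m["xy"],at_z(p,m["xy"],.062))
cv2.imwrite("pics/w9.png",cv2.convertScaleAbs(cv2.resize(f,None,fx=2.5,fy=2.5),alpha=1.8))
```

```text
t 22.1667 p [ 0.5728 -0.0722  0.1235] yaw_y -94.2356486334212 toolz [ 0.0005 -0.0002 -1.    ] F [ 0.0464  0.7016 -0.292 ] gap 0.30153014300511805 0.0
tcp at .062 px [117.2062 119.9803]
0.96 [316.0, 218.5] [ 0.5739 -0.0715  0.062 ]
```

View pics/w9.png

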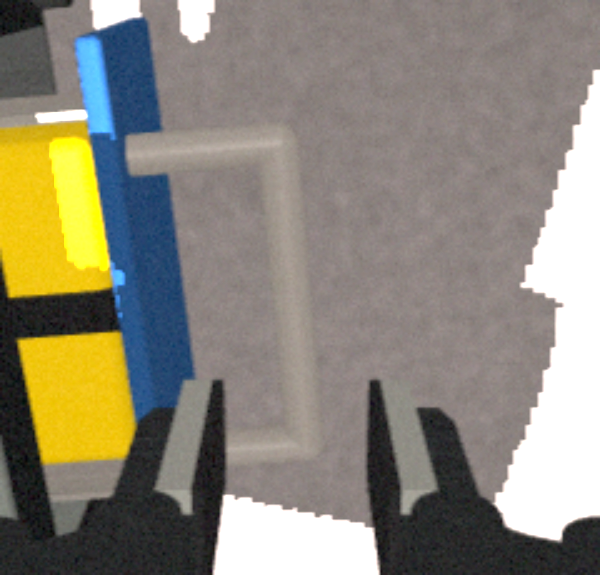

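The crop shows the bar centred under the TCP, at about (293,300), with one finger clear on each side. I note that I've now gone over the picture allowance (12 viewed against 10), so I'll view no more and work from numbers. Next I descend around the bar.

Call:
{"name": "arm_command", "arguments": {
  "plan": "0 0 0 0 0 -0.15 -0.39;0 0 0 0 0 -0.3 -0.39;0 0 0 0 0 -0.4 -0.39;0 0 0 0 0 -0.48 -0.39;0 0 0 0 0 -0.535 -0.39;0 0 0 0 0 -0.535 -0.39;0 0 0 0 0 -0.535 -0.6;0 0 0 0 0 -0.535 -0.6;0 0 0 0 0 -0.535 -0.6"
}}

```text
time_s: 23.02
ee_pos: [0.5734, -0.0716, 0.044]
ee_rot: [0.0, 0.999, -0.036, 0.001]
force: [-0.2, 0.4, 0.2]
finger_gap: 0.198
grip_force: 0.0
```

Call:
{"name": "arm_command", "arguments": {
  "plan": "0 0 0 -0.005 -0.07 0 -0.6;0 0 0 -0.01 -0.14 0 -0.6;0 0 0 -0.016 -0.21 0 -0.6;0 0 0 -0.021 -0.28 0 -0.6;0 0 0 -0.026 -0.35 0 -0.6;0 0 0 -0.026 -0.35 0 -0.6"
}}

```text
time_s: 23.52
ee_pos: [0.5685, -0.1269, 0.043]
ee_rot: [0.001, 0.999, -0.037, 0.0]
force: [-0.2, -0.3, 0.2]
finger_gap: 0.199
grip_force: 0.0
```

```bash
python3 chk.py
```

```text
23.6667 [ 0.5675 -0.1244  0.0426] [0.3818 0.1735 0.5149]
```

Call:
{"name": "arm_command", "arguments": {
  "plan": "0 0 0 -0.003 -0.03 0 -0.6;0 0 0 -0.005 -0.06 0 -0.6;0 0 0 -0.007 -0.09 0 -0.6;0 0 0 -0.008 -0.11 0 -0.6;0 0 0 -0.008 -0.11 0 -0.6"
}}

```text
time_s: 24.13
ee_pos: [0.5674, -0.1411, 0.0428]
ee_rot: [0.0, 0.999, -0.036, 0.0]
force: [-0.5, -0.1, 0.5]
finger_gap: 0.2
grip_force: 0.1
```

Call:
{"name": "arm_command", "arguments": {
  "plan": "0 0 0 -0.001 -0.013 0 -0.6;0 0 0 -0.002 -0.027 0 -0.6;0 0 0 -0.002 -0.027 0 -0.6"
}}

```text
time_s: 24.38
ee_pos: [0.5673, -0.1448, 0.043]
ee_rot: [0.0, 0.999, -0.036, 0.0]
force: [0.3, -0.2, 0.5]
finger_gap: 0.203
grip_force: 0.3
```

```bash
python3 chk.py
```

```text
24.5333 [ 0.5671 -0.1446  0.043 ] [0.5859 0.6355 0.1436]
```

Call:
{"name": "arm_command", "arguments": {
  "plan": "0 0 0 -0.001 -0.01 0 -0.6;0 0 0 -0.002 -0.02 0 -0.6;0 0 0 -0.002 -0.02 0 -0.6"
}}

```text
time_s: 24.83
ee_pos: [0.5669, -0.1456, 0.0429]
ee_rot: [-0.002, 0.999, -0.037, -0.0]
force: [2.3, 6.1, 0.2]
finger_gap: 0.202
grip_force: 3.3
```

Call:
{"name": "arm_command", "arguments": {
  "plan": "0 0 0 -0.001 -0.01 0 -0.6;0 0 0 -0.002 -0.02 0 -0.6;0 0 0 -0.002 -0.02 0 -0.6"
}}

```text
time_s: 25.08
ee_pos: [0.5668, -0.1459, 0.0429]
ee_rot: [-0.003, 0.999, -0.038, -0.0]
force: [5.4, 14.6, 1.8]
finger_gap: 0.201
grip_force: 7.4
```

```bash
python3 chk.py
```

```text
25.2333 [ 0.5668 -0.1459  0.0429] [ 4.602  14.1801  1.7167]
```

The wrist force rose to 14 N at the predicted position (95 mm out), so the tray is at its stop. I'll open slightly, centre on the bar and lift away.

Call:
{"name": "arm_command", "arguments": {
  "plan": "0 0 0 0 0.01 0 -0.35;0 0 0 0.001 0.02 0 -0.35;0 0 0 0.003 0.04 0 -0.35;0 0 0 0.003 0.053 0 -0.35;0 0 0 0.003 0.053 0 -0.35;0 0 0 0.003 0.053 0 -0.35"
}}

```text
time_s: 25.78
ee_pos: [0.5669, -0.1427, 0.0429]
ee_rot: [0.0, 0.999, -0.036, -0.0]
force: [1.1, -0.2, 0.5]
finger_gap: 0.327
grip_force: 0.0
```

Call:
{"name": "arm_command", "arguments": {
  "plan": "0 0 0 0 0 0.1 -0.35;0 0 0 0 0 0.3 -0.35;0 0 0 0 0 0.5 -0.35;0 0 0 0 0 0.75 -0.35;0 0 0 0 0 1 -0.35;0 0 0 0 0 1 -0.35;0 0 0 0 0 1 -0.35"
}}

```text
time_s: 26.37
ee_pos: [0.5685, -0.1435, 0.1958]
ee_rot: [0.001, 0.999, -0.036, 0.003]
force: [-0.4, 0.4, -0.2]
finger_gap: 0.327
grip_force: 0.0
```

Call:
{"name": "arm_command", "arguments": {
  "plan": "0 0 0 -0.5 -0.8 0.5 -0.35;0 0 0 -0.5 -0.8 0.5 -0.35;0 0 0 -0.5 -0.8 0.5 -0.35;0 0 0 -0.5 -0.8 0.5 -0.35;0 0 0 -0.5 -0.8 0.5 -0.35;0 0 0 -0.5 -0.8 0.5 -0.35;0 0 0 -0.5 -0.8 0.5 -0.35"
}}

```text
time_s: 26.95
ee_pos: [0.4911, -0.2616, 0.2663]
ee_rot: [-0.001, 0.999, -0.037, -0.001]
force: [-0.3, 0.1, -0.7]
finger_gap: 0.321
grip_force: 0.0
```

Run:
```python
from h import *
st()
for n in("top","scene","wrist"):
    p=grab_frame(n)
    for k,z in dict(tray_handle=.062,pin_grip=.118).items():
        for m in mark_of(p,k)[:1]: print(n,k,m["conf"],m["xy"],at_z(p,m["xy"],z))
```

```text
t 26.95 p [ 0.4911 -0.2616  0.2663] yaw_y -94.21596000894145 toolz [-0.0024  0.0027 -1.    ] F [-0.2617  0.0827 -0.7463] gap 0.32135132667061833 0.0
top tray_handle 0.68 [383.5, 202.4] [ 0.5656 -0.1388  0.062 ]
top pin_grip 0.59 [159.9, 219.6] [0.4749 0.3822 0.118 ]
scene tray_handle 0.62 [274.1, 180.1] [ 0.5723 -0.1448  0.062 ]
scene pin_grip 0.52 [247.1, 109.1] [ 0.4689 -0.3572  0.118 ]
wrist tray_handle 0.56 [189.1, 90.9] [ 0.5744 -0.1451  0.062 ]
wrist pin_grip 0.86 [434.6, 196.3] [ 0.4723 -0.3621  0.118 ]
```

The tray handle is at y of about -0.143 (shut, it was at -0.047), so the tray is about 95 mm out. The pin is in the rack and the arm is clear.

```bash
python3 -c "
from bench import hand_in
print(hand_in())"
```

```text
the job is handed in; nothing more can be done
None
```

The job is handed in: the latch released at about 5 N, the pin stands back in its rack hole, and the tray is drawn out to its stop (about 95 mm) with the arm clear; however, I viewed 12 pictures against the limit of 10.

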